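# Find the concealed catch and pop the demister-switch cover

## Robot

A 7-joint arm with a two-finger parallel gripper is mounted at the origin on the work surface. World frame = base frame: x ahead of the robot, y to its left, z up, the work surface at z = 0. Lengths are in m, angles in rad, forces in N, time in s.
With the tool pointing down it reaches from about 0.375 to 0.925 m from the base axis. Payload 3.1 kg.
Tool frame: the origin (TCP) lies between the finger pads; the fingertips stand 19 mm ahead of it and the grasp point (between the pads) is the TCP; z points along the fingers, y is the line along which they close (so a half turn about z gives the same grasp; the last joint's range is limited). The gripper opens to 85 mm and grips with 20 to 120 N. Pads are 22 mm wide; open, the fingers measure 114 mm over their backs; the gripper's body (76 mm by 85 mm) begins 54 mm behind the grasp point. The pads swing forward as they close: fully open they stand 13 mm farther back than shut.
Start: joints at [-1.247, 0.383, 0.044, 1.598, -0.018, 1.161, -0.05], TCP at [0.266, 0.593, 0.224] pointing down, gripper open.
Joint ranges: [-2.61, 2.61], [-0.41, 2.15], [-1.48, 1.57], [0, 2.5], [-1.57, 4.71], [0.05, 1.97], [-2.85, 2.85]. Speed limits (rad/s): [2.79, 2.79, 3.14, 3.14, 3.14, 3.14, 3.14].

## Interface

Orientations are given as a unit quaternion [x, y, z, w].
In Python, from bench import move_ptp, movel, move_j, move_gripper, pause, inverse_kinematics, read_camera, camera_params, MotionError, sign_off, look_for, tip_of, read_time_s, read_qpos, read_joint_vel, read_effort, read_eef_pos, read_tcp_rot, read_ft_force, read_ft_torque, read_finger_gap, read_grasp_force gives the robot as it stands. Calls block until the motion is done:
- move_ptp(position, orientation): joint-space move of the TCP to a pose.
- movel(position, orientation=None, speed=0.15): straight line of the TCP; orientation=None keeps the orientation; speed is the mean speed in m/s.
- move_j(angles): joint-space move.
- move_gripper(opening, effort=None): finger opening in m; effort is the grip in N (None keeps the last); returns when the fingers have stopped.
- pause(seconds).
- inverse_kinematics(position, orientation): joint angles nearest the present ones, or None.
- read_camera(name): name is "scene" or "top" or "wrist"; returns the picture (400x640x3 uint8, red, green, blue); there is no depth.
- camera_params(name): a dict with "K" (3x3 intrinsics, pixels), "dist_coeffs" ([k1, k2, p1, p2, k3] as OpenCV has them; the pictures are not rectified), "camera_from_world" (4x4, takes a point from world to camera coordinates). Camera axes: x right, y down, z forward; pixel columns grow to the right and rows downward; lengths in m; the calibration is good to about 2 mm. A picture is of the moment at which its call begins: read the wrist's pose just before it. camera_params takes no time and is no camera call; for the wrist camera it gives the pose at the moment of the call.
A pose or a line that the arm cannot do raises MotionError and nothing moves.
- sign_off(): hands the job in; it is judged then, once.
Trained networks look in the newest picture that a camera, given by its name, has taken for a name from the list of things; names that differ only in an ending like _2 or _b are one class to them, and where a whole thing is asked for, a point or a joint stands for the part that bears it (a point fixed in the world has none). Each returns a list of dicts, best first, with "confidence" (0 to 1); they miss things now and then, are a little off and sometimes report something else, mostly with a low value. They report only what shows in the picture. A call takes as long as a camera call.
- look_for(camera, name): "at" ([column, row] in pixels, amid what is visible of it).
- tip_of(camera, name): "at" ([column, row] in pixels: a listed point, or the origin of a listed thing).
Readings, each from a call of its own:
- read_time_s(): time.
- read_qpos(): joint angles.
- read_joint_vel(): joint speeds.
- read_effort(): joint torques, N m.
- read_eef_pos(): TCP position.
- read_tcp_rot(): TCP orientation.
- read_ft_force(): force on the tool from outside, world axes, zero at the start.
- read_ft_torque(): the same for the moment, N m.
- read_finger_gap(): finger opening in m.
- read_grasp_force(): force on a finger pad.
Only numpy, scipy, OpenCV 4.12 (cv2) and the standard library are available. Lean on these libraries where they do the work, as an engineer would, in place of code of your own. Each camera call takes 0.05 s, during which the arm holds its last target. There are 200 camera calls.

## Task

The demister switch is under the hinged cover of the low metal-topped box on the vanity, and the cover's concealed catch is one of the five identical flush tiles in the row along the box; the other four are solid. Feel along the tiles with the fingertips for the one that gives and press it fully in, so that the cover swings up and stays up, then back away from everything. Do not touch the cover itself, and leave the toothbrush stand, dropper bottle and tweezer set standing or lying where they are.

Things in the scene. Friction and masses are not known exactly. Their poses are not given: they have to be found in the camera images.
- panel: low fixed box, 240 (x) x 300 (y) x 40 mm high, quartz sides, flat brushed-aluminium top. Origin: centre of its underside, on the counter; z up; -x is its side nearer the robot, where a row of five tiles runs along y. The closed cover fills the top from x = 2 to 100 mm, y = -126 to 126 mm.
- tile_row (a point): centre of the middle tile's top, at x = -85, y = 0, z = 38 mm in the box's frame, same axes. Five identical square tiles, 41 mm wide in 46 mm openings, tops 2 mm below the box's top face, centres at y = -112, -56, 0, 56, 112 mm from here. One, different each time, looks no different but is the catch; the other four are solid and do not move.
- catch (a joint): how far the catch tile is pressed in, in m: 0 flush, 0.008 fully in (hard stop). It gives to a push of about 2 to 7 N, has no return spring and stays where it is pushed. It is linked to the cover: each mm raises the cover by 0.075 rad. The reading does not tell which tile it is.
- cover: thin aluminium cover 98 x 252 x 4 mm at the back of the box. Origin: on its hinge at its far edge, at x = 100 mm, y = 0, z = 40 mm in the box's frame; it reaches from there 99 mm along its own -x. Its z axis is vertical when shut; fully open it is tilted by 0.6 rad, its near edge then being 96 mm above the counter. Raised by the catch only; not to be touched.
- stand: bystander: sage green ceramic toothbrush stand, foot 75 x 135 mm, two cups 90 mm high with a toothbrush in each, 185 mm high overall; loose, beside one end of the box. Origin: centre of its underside.
- dropper: bystander: closed amber glass dropper bottle, 38 mm diameter, 112 mm high; loose, beside the other end of the box. Origin: centre of its underside.
- tweezers: bystander: brushed steel tweezer set, two tweezers on a flat tray 50 x 120 mm, 11 mm high overall; lying loose on the counter between the robot and the box. Origin: centre of its underside.

How it is judged:
On the way:
1. the catch tile is pressed in with the fingers (value of joint catch above 0.0066 m and contact force between the fingers and anything else above 0.5 N), for 0.02 s.
At the end, for the whole second after the job is handed in: The catch tile is pressed in by more than 6.6 mm of its 8 mm, the cover stands open by more than 0.48 rad, and the stand, bottle and tweezer set are within 30 mm of where they were (value of joint catch above 0.0066 m and angle between cover's own z axis and vertical above 0.48 rad and distance of each of stand, dropper, tweezers from where it was at the start of the episode below 0.03 m); the robot touches nothing.
It fails at once if the cover is touched or pried with more than 2 N (contact force between any of the fingers, the arm and cover above 2 N).
It fails at once if a bystander is lifted, pushed away by more than 30 mm or tipped (distance of any of stand, dropper, tweezers from where it was at the start of the episode above 0.03 m or angle between any of stand, dropper, tweezers's own z axis and vertical above 0.35 rad).
It also fails if it takes over 43 s, if anything falls off the work surface, if the arm or the gripper's body presses on something with over 40 N, if the wrist force passes 120 N, or if a joint passes its speed limit or range.

## Working session

There is one attempt and no reset: what is moved stays moved. The work goes in short steps, each a Python script; the robot and the scene stay as the last script left them, time stands still between calls to the robot, and variables do not carry over. Pictures are saved under pics/ and viewed, at most 10 in all, crops included, and the job is handed in when it is done.

```bash
mkdir -p pics
cat > h.py <<'E'
import numpy as np, cv2
from bench import *
def ray(cam,px):
    p=camera_params(cam);K=np.array(p["K"]);d=np.array(p["dist_coeffs"]);T=np.array(p["camera_from_world"])
    u=cv2.undistortPoints(np.array([[px]],float),K,d)[0,0]
    return -T[:3,:3].T@T[:3,3], T[:3,:3].T@np.array([u[0],u[1],1])
def at_z(cam,px,z):
    o,d=ray(cam,px); return o+d*(z-o[2])/d[2]
def proj(cam,P):
    p=camera_params(cam);T=np.array(p["camera_from_world"])
    return cv2.projectPoints(np.array(P,float).reshape(-1,3),cv2.Rodrigues(T[:3,:3])[0],T[:3,3],np.array(p["K"]),np.array(p["dist_coeffs"]))[0][:,0]
E
python3 - <<'E'
from h import *
for c in("top","scene"):
    im=read_camera(c);cv2.imwrite(f"pics/{c}0.png",im[:,:,::-1])
    for n,z in(("tile_row",.038),("panel",0),("cover",.04),("stand",0),("dropper",0),("tweezers",0)):
        for r in tip_of(c,n)[:2]: print(c,n,np.round(r["at"]),round(r["confidence"],2),at_z(c,r["at"],z).round(3))
print(read_time_s(),read_tcp_rot(),read_ft_force())
E
```

```text
top tile_row [326. 257.] 0.64 [0.463 0.039 0.038]
top panel [328. 216.] 0.89 [0.558 0.033 0.   ]
top cover [330. 175.] 0.63 [0.646 0.027 0.04 ]
top stand [203. 211.] 0.72 [0.573 0.325 0.   ]
top dropper [463. 198.] 0.66 [ 0.597 -0.28   0.   ]
top tweezers [315. 304.] 0.65 [0.359 0.064 0.   ]
top tweezers [330. 174.] 0.65 [0.657 0.029 0.   ]
scene tile_row [299. 195.] 0.76 [0.471 0.027 0.038]
scene panel [309. 220.] 0.86 [0.542 0.023 0.   ]
scene cover [332. 232.] 0.87 [0.657 0.03  0.04 ]
scene stand [403. 194.] 0.95 [0.57  0.329 0.   ]
scene dropper [209. 272.] 0.94 [ 0.604 -0.292  0.   ]
scene tweezers [291. 181.] 0.53 [0.347 0.063 0.   ]
0.7 [2.09321977e-01 9.77846772e-01 2.92998032e-05 5.01621747e-06] [ 0.00224619 -0.07217531 -0.23916316]
```

View pics/top0.png

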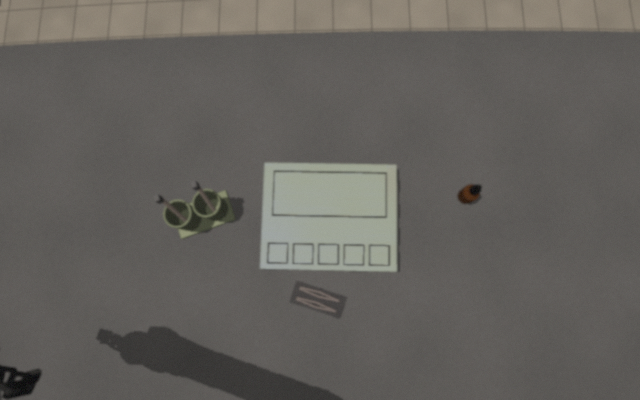

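View pics/scene0.png

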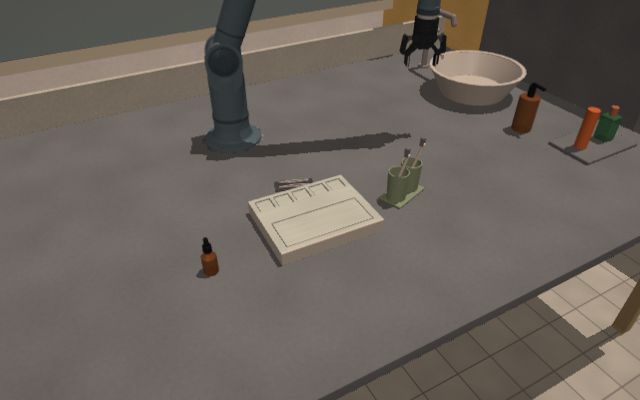

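The top view shows the box upright in the frame: corners at (264,163), (396,164), (398,271) and (261,269), with tiles at row ~254 and columns 278, 303, 328, 354 and 379. The stand is at (205,213), the bottle at (469,193) and the tweezers at (319,299). The scene view agrees. Next I move above the row and look with the wrist camera.

Run:
```python
from h import *
for p in [(264,163),(396,164),(398,271),(261,269)]: print(at_z("top",p,.04).round(3))
for p in [(278,253),(303,254),(328,254),(354,255),(379,255.5)]: print(at_z("top",p,.038).round(3))
t0=read_time_s()
move_gripper(0.0)
move_ptp([0.45,0.032,0.33],[0,1,0,0]); pause(.3)
print(read_time_s()-t0,read_eef_pos(),read_ft_force(),read_finger_gap())
im=read_camera("wrist");cv2.imwrite("pics/w1.png",im[:,:,::-1])
for n in("tile_row","panel","cover"): print(n,[(np.round(r["at"]),round(r["confidence"],2)) for r in tip_of("wrist",n)[:2]])
np.save("w1.npy",im)
```

```text
[0.676 0.177 0.04 ]
[ 0.669 -0.122  0.04 ]
[ 0.429 -0.118  0.04 ]
[0.437 0.181 0.04 ]
[0.472 0.144 0.038]
[0.469 0.089 0.038]
[0.468 0.034 0.038]
[ 0.465 -0.023  0.038]
[ 0.464 -0.078  0.038]
3.2167000000000003 [0.45004851 0.03242521 0.32991835] [ 0.50109299  0.55925096 -0.1162648 ] -1.9020905693436912e-05
tile_row []
panel [(array([318., 223.]), 0.75)]
cover []
```

View pics/w1.png

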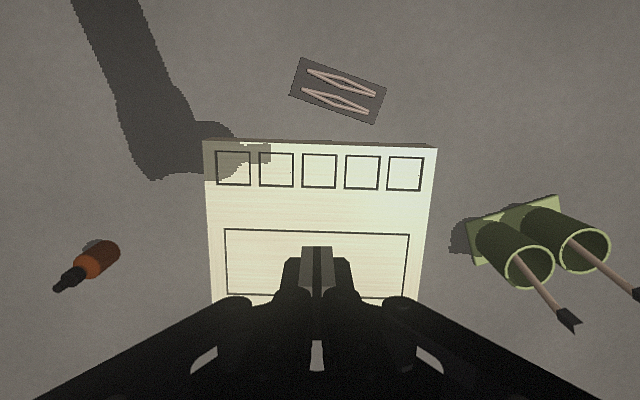

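```bash
cat >> h.py <<'E'
PSI=-.031
Q=[np.cos(np.pi/2+PSI/2),np.sin(np.pi/2+PSI/2),0,0]
def feel(xy):
    movel([*xy,.065],Q,speed=.2); pause(.1); f0=read_ft_force()[2]
    movel([*xy,.0605],Q,speed=.03); z=.0605; log=[]
    while z>.044:
        z-=.001; movel([*xy,z],Q,speed=.02)
        f=read_ft_force()[2]-f0; tip=read_eef_pos()[2]-.019
        log.append((round(z-.019,4),round(tip,4),round(f,1)))
        if f>12: break
    return tip,log
E
python3 - <<'E'
from h import *
w=np.array([at_z("wrist",p,.038) for p in [(233,168.5),(276,169.5),(319,171),(362,172.5),(405,173.5)]])
print(w.round(4))
d=w[4]-w[0]; print("psi",np.arctan2(-d[0],d[1]),np.linalg.norm(d))
c=w.mean(0)[:2]
u=np.array([-np.sin(PSI),np.cos(PSI)])
T=np.array([c+u*k*.056 for k in(-2,-1,0,1,2)]); np.save("T.npy",T); print(T.round(4))
if np.abs(c-[.468,.033]).max()<.008:
    move_ptp([*T[2],.09],Q)
    tip,log=feel(T[2]); print(log,read_time_s())
    if tip>.036: movel([*T[2],.068],Q,speed=.1)
    print(read_time_s())
E
```

```text
[[ 0.4659 -0.0759  0.038 ]
 [ 0.4672 -0.0199  0.038 ]
 [ 0.4691  0.0363  0.038 ]
 [ 0.4711  0.0926  0.038 ]
 [ 0.4724  0.1489  0.038 ]]
psi -0.028766350809498135 0.2249307337810094
[[ 0.4656 -0.0755]
 [ 0.4674 -0.0196]
 [ 0.4691  0.0364]
 [ 0.4708  0.0924]
 [ 0.4726  0.1483]]
[(0.0405, np.float64(0.0405), np.float64(-0.2)), (0.0395, np.float64(0.0394), np.float64(-0.0)), (0.0385, np.float64(0.0384), np.float64(-0.6)), (0.0375, np.float64(0.0374), np.float64(-1.0)), (0.0365, np.float64(0.0364), np.float64(-1.0)), (0.0355, np.float64(0.0354), np.float64(-0.1)), (0.0345, np.float64(0.0344), np.float64(-0.4)), (0.0335, np.float64(0.0334), np.float64(-1.1)), (0.0325, np.float64(0.0324), np.float64(-0.3)), (0.0315, np.float64(0.0314), np.float64(0.7)), (0.0305, np.float64(0.0304), np.float64(-0.4)), (0.0295, np.float64(0.0294), np.float64(-0.7)), (0.0285, np.float64(0.0284), np.float64(-0.7)), (0.0275, np.float64(0.0274), np.float64(-0.3)), (0.0265, np.float64(0.0264), np.float64(-0.5)), (0.0255, np.float64(0.0254), np.float64(-0.9)), (0.0245, np.float64(0.0244), np.float64(-0.8))] 9.9917
9.9917
```

Run:
```python
from h import *
print(read_eef_pos(),read_ft_force(),read_finger_gap(),read_tcp_rot())
a=read_camera("wrist");b=read_camera("scene")
b=cv2.resize(b[130:290,200:440],(640,427),interpolation=cv2.INTER_CUBIC)
cv2.imwrite("pics/w2.png",np.hstack([cv2.resize(a[:,120:520],(400,400)),cv2.resize(b,(400,400))])[:,:,::-1])
```

```text
[0.46903143 0.03637715 0.04342048] [-0.1403466  -0.56728236 -0.323209  ] -8.662844446861865e-05 [ 1.54820978e-02  9.99880141e-01 -4.47219246e-05 -7.99655176e-05]
```

View pics/w2.png

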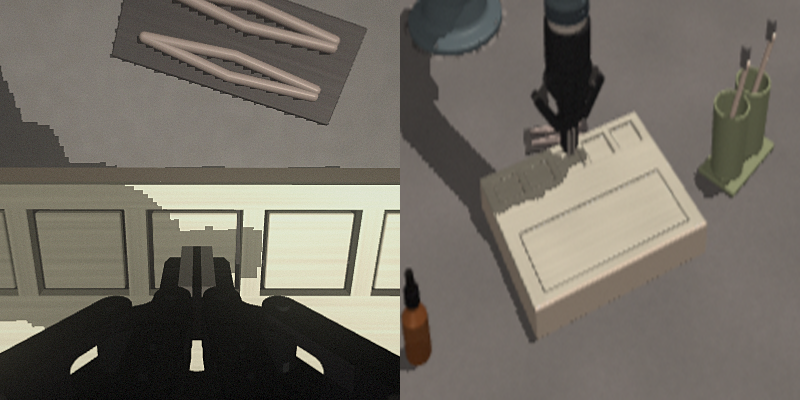

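The wrist view shows the fingertips centred over the middle tile (tips at about (197,248) in the crop), with no contact force, and the cover is shut. So the tips are higher than I assumed. I'll check by projecting points along the tool axis, then continue down under a force guard.

Run:
```python
from h import *
p=read_eef_pos()
for k in(-.01,0,.01,.019,.025): print(k,proj("wrist",p-[0,0,k]).round(1))
T=np.load("T.npy");z=p[2];f0=read_ft_force()[2]
while z>.026:
    z-=.001; movel([*T[2],z],Q,speed=.02); f=read_ft_force()[2]-f0
    print(round(z,4),read_eef_pos()[2].round(4),round(f,1))
    if f>8: break
print(read_time_s())
```

```text
-0.01 [[314.6 267.5]]
0 [[314.7 257.6]]
0.01 [[314.8 248.7]]
0.019 [[314.9 241.6]]
0.025 [[314.9 237.2]]
0.0425 0.0424 -1.9
0.0415 0.0414 -0.7
0.0405 0.0404 -1.9
0.0395 0.0394 -0.5
0.0385 0.0384 -1.2
0.0375 0.0374 -1.3
0.0365 0.0364 -1.6
0.0355 0.0354 -0.8
0.0345 0.0345 -1.3
0.0335 0.0334 -1.0
0.0325 0.0324 -1.0
0.0315 0.0314 -0.9
0.0305 0.0309 3.3
0.0295 0.0308 13.7
13.5917
```

Run:
```python
from h import *
p=read_eef_pos();print(p,read_ft_force(),read_ft_torque())
for k in(-.01,0,.01,.019,.025): print(k,proj("wrist",p-[0,0,k]).round(1))
a=read_camera("wrist");b=read_camera("scene")
cv2.imwrite("pics/w3.png",np.hstack([cv2.resize(a[100:340,200:440],(400,400)),cv2.resize(b[100:300,200:400],(400,400),interpolation=cv2.INTER_CUBIC)])[:,:,::-1])
```

```text
[0.46936859 0.0364131  0.03078226] [-4.00677226 -0.81780115 14.75056205] [-0.09266997  0.9158568   0.02072683]
-0.01 [[314.6 267.5]]
0 [[314.6 257.6]]
0.01 [[314.7 248.7]]
0.019 [[314.8 241.6]]
0.025 [[314.8 237.2]]
```

View pics/w3.png

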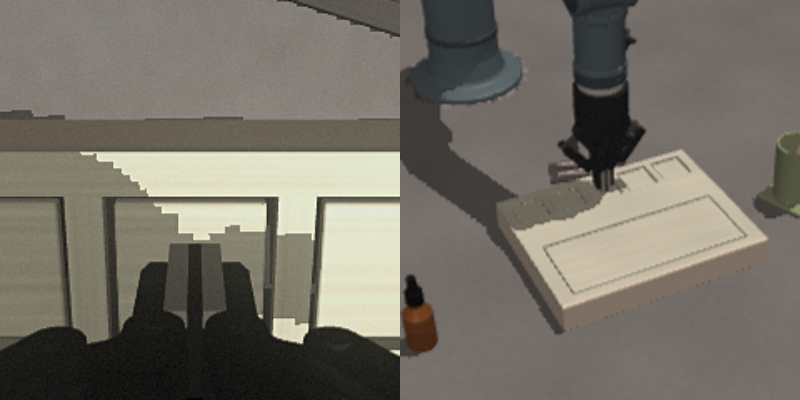

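The tips now meet their shadow on the middle tile, and the cover is still shut. The middle tile is solid, with contact at TCP z ≈ 0.031. I'll use that as the reference height and feel the others.

Run:
```python
from h import *
T=np.load("T.npy")
movel([*T[2],.045],Q,speed=.1)
for i in(3,4,1,0):
    xy=T[i]; movel([*xy,.045],Q,speed=.15); pause(.1); f0=np.mean([read_ft_force()[2] for _ in range(3)])
    movel([*xy,.0335],Q,speed=.05); z=.0335; log=[]
    while z>.019:
        z-=.001; movel([*xy,z],Q,speed=.02)
        f=read_ft_force()[2]-f0; a=read_eef_pos()[2]; log.append((round(z,4),round(float(a),4),round(float(f),1)))
        if f>(10 if a>.028 else 22): break
    print(i,log,read_time_s())
    if a<.0265: break
    movel([*xy,.045],Q,speed=.1)
```

```text
3 [(0.0325, 0.0326, 1.2), (0.0315, 0.0315, 0.9), (0.0305, 0.0309, 4.9), (0.0295, 0.0308, 13.6)] 16.0083
4 [(0.0325, 0.0326, -0.2), (0.0315, 0.0315, 0.3), (0.0305, 0.0309, 3.6), (0.0295, 0.0308, 12.5)] 18.325
1 [(0.0325, 0.0326, 0.5), (0.0315, 0.0315, -0.4), (0.0305, 0.0306, 0.2), (0.0295, 0.0296, 1.1), (0.0285, 0.0285, 1.2), (0.0275, 0.0275, 1.6), (0.0265, 0.0265, 1.1), (0.0255, 0.0255, 1.6), (0.0245, 0.0245, 1.2), (0.0235, 0.0235, 2.3), (0.0225, 0.0228, 5.6), (0.0215, 0.0227, 14.1), (0.0205, 0.0226, 22.9)] 23.6333
```

Tile 1 gave by 8 mm and then hit a hard stop. I'll back away and check.

Run:
```python
from h import *
T=np.load("T.npy")
movel([*T[1],.06],Q,speed=.08)
movel([T[1][0]-.03,T[1][1],.2],Q,speed=.15); pause(.5)
print(read_time_s(),read_ft_force())
for n in("stand","dropper","tweezers"):
    read_camera("scene"); print(n,[at_z("scene",r["at"],0).round(3) for r in tip_of("scene",n)[:1]])
b=read_camera("scene")
cv2.imwrite("pics/s4.png",cv2.resize(b[130:290,180:440],(780,480))[:,:,::-1])
```

```text
25.8833 [-0.67657682  0.03303985 -0.0692769 ]
stand [array([0.578, 0.323, 0.   ])]
dropper [array([ 0.604, -0.296,  0.   ])]
tweezers [array([0.346, 0.07 , 0.   ])]
```

View pics/s4.png

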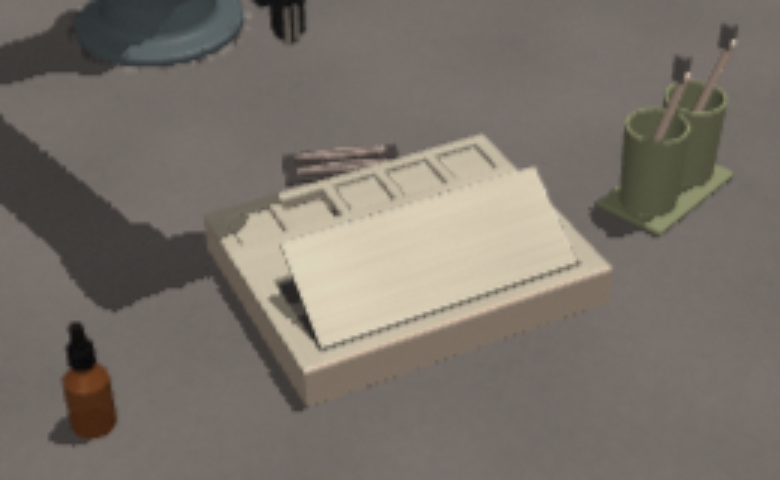

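The cover stands open (around (430,260) in the crop), the second tile at (305,212) is sunk, and the stand, bottle and tweezers haven't moved. The gripper is clear.

```bash
python3 -c "
from bench import *
print(sign_off())"
```

```text
the job is handed in; nothing more can be done
None
```

I found the catch (the second tile from the dropper-bottle end) and pressed it about 8 mm to its hard stop; the cover stayed open, the stand, bottle and tweezers hadn't moved, and I signed off with the gripper clear, about 26 s in, though sign-off returned no verdict.

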